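Hang the gun bracket on the slotted uprights

ROBOT

A 6-joint arm with a two-finger parallel gripper is mounted at the origin on the work surface. World frame = base frame: x ahead of the robot, y to its left, z up, the work surface at z = 0. Lengths are in mm, angles in rad, forces in N, time in s.
With the tool pointing down it reaches from about 250 to 725 mm from the base axis. Payload 4 kg.
Tool frame: the origin (TCP) lies midway between the tips of the shut fingers; the grasp point (between the pads) lies 19 mm behind it (grasp_offset is the distance from the TCP to the grasp point, in mm); y points along the fingers, x is the direction in which the jaws open and shut, and the axes are right-handed (so a half turn about y gives the same grasp; the last joint's range is limited). The gripper opens to 85 mm and grips with 20 to 120 N. Pads are 22 mm wide; open, the fingers measure 114 mm over their backs; the gripper's body (76 mm by 85 mm) begins 54 mm behind the grasp point. The pads swing forward as they close: fully open they stand 13 mm farther back than shut.
Start: joints at [-1.32, 0.241, 0.005, 1.335, 0, 1.571], TCP at [124.088, -484.357, 231.306] pointing down, gripper open.
Joint ranges: [-2.72, 2.72], [-1.05, 1.87], [-1.09, 1.28], [-1.99, 2.15], [-1.42, 1.44], [-3.14, 3.14]. Speed limits (rad/s): [2.79, 2.79, 3.14, 3.14, 3.14, 3.14].

INTERFACE

Orientations are given as a unit quaternion [x, y, z, w].
In Python, from workcell import read_state, camera, camera_model, sign_off, grasp_offset gives the robot as it stands.
- The arm moves only by the tool drive_tool, never from a script. Its argument "commands" is a list of rows, each an object of numbers: "x", "y", "z": the shift along the world's x, y, z in m; "spin": the turn about the world's z in rad. In form: [{"x": .., "y": .., "z": .., "spin": ..}, ...]. A call has 1 to 12 rows; each row shifts and turns the pose as measured when the row begins; what a row does not reach is not made up. A row lasts 1/12 s, in which the tool goes at most 41.7 mm and 7.16 degrees, less where a joint would pass 70% of its speed; a pose out of reach is approached as far as the arm can. A call with a gripper value outside its range is refused whole. "gripper" is the finger opening in m, from 0 to 0.0854, set as the call begins (left out, the last holds). The fingers move at their own pace and stop on an object; "newtons" is the grip in N (left out, the last holds). Time passes only in rows, so rows that do not move let the fingers close. It gives the time, the measured TCP pose, the force and the opening at its end, in the units of the state.
- read_state(): the state, without advancing time (a new reading comes with each control period).
- camera(name): name is "side" or "top"; returns (picture, depth): 420x560x3 uint8, red, green, blue; 420x560 float32, mm along the optical axis (not along the pixel's ray), 0 where there is no reading.
- camera_model(name): a dict with "fx", "fy", "cx", "cy" (pixels), "eye" and "orientation" of the camera in the world. Camera axes: x right, y up, looking along -z (the intrinsics and any distortion apply to the point x, -y, -z); pixel columns grow to the right and rows downward; lengths in mm; the calibration is good to about 2 mm. A picture is of the moment at which its call begins. camera_model takes no time and is no camera call.
- sign_off(): hands the job in, once; it reports no verdict.
The state is a dict: "time_s": time; "joints": joint angles; "qvel": joint speeds; "joint_efforts": joint torques, N m; "tcp_pos": TCP position; "ee_rot": TCP orientation; "wrist_force": force on the tool from outside, world axes, zero at the start; "torque": the same for the moment, N m; "opening": finger opening in mm.
Only numpy, scipy, OpenCV 4.12 (cv2) and the standard library are available. Lean on these libraries where they do the work, as an engineer would, in place of code of your own. Each camera call takes 0.05 s, during which the arm holds its last target.

TASK

Pick up the loose spray-gun bracket, hook both its claws into the top pair of slots of the slotted uprights, then press down on the lip at its top until it is fully home and the spring catch between the uprights has snapped over it. Feel for the slots and never force the bracket against the rack; leave the tin, the bottle and the tape where they stand.

Things in the scene. Friction and masses are not known exactly. Their poses are not given: they have to be found in the camera images.
- bracket: Loose dark steel bracket (0.25 to 0.47 kg) standing on the bench. Origin: middle of the lower rear edge of the back plate; x points backwards (the way the claws point), z up. Back plate 150 wide (y), 130 high, 4 thick (x -4 to 0). At its foot an arm, a flat bar 12 wide, 34 high (z 0 to 34), runs forward at y 0 to x -140; its last 12 mm turn up to z 55. A brace joins the arm (x -45) to the plate (z 78).
- bracket_grip (a point): Point to grip the arm from above, inside the 12 mm bar: (-80, 0, 24) mm in the bracket's frame, same axes as the bracket; the fingers close along y.
- bracket_lip (a point): Middle of the top of a level lip folded forward from the plate's top edge: (-10, 0, 134) mm in the bracket's frame; the lip spans x -20 to 0, y -40 to 40, z 130 to 134. The place to press down on: it is close over the claws, while a bracket forced down by its arm tips and jams. Its height above the bench is 194 mm when the bracket is home.
- bracket_claws (a point): Point midway between the tips of the two claws, (13, 0, 84) mm in the bracket's frame. The claws stand on the plate's rear face at y -50 and +50, each 5 thick in y: a neck (z 100 to 108) runs 13 mm straight back, and from x 7 to 13 it carries a tongue hanging down to z 84.
- bracket_bar (a point): Middle of the 6 mm high crossbar (z 102 to 108) that parts two windows in the middle of the back plate (both y -11 to 11; z 84 to 102 and z 108 to 122): (-2, 0, 105) mm in the bracket's frame. The catch rides over this bar.
- rack: Fixed rack: dark foot plate 240 (y) x 130 (x -40 to 90) x 14 with a cross rail, carrying two bare steel slotted uprights. Origin on the bench at the middle of the plate's width, in the uprights' front plane x = 0; x points into the rack, away from the side the bracket hangs on; z up. Uprights: 100 apart, 44 wide, top at z 216, front sheet x 0 to 4, hollow behind, parallel to these axes.
- rack_top_row (a point): Point on the rack's middle line in the front plane, (0, 0, 160) mm in its frame: height of the lower ends of the top slots (z 160 to 192, 8 wide, on each upright's centre line; lower rows start at z 60 and 110). The pair of uprights is clamped up to 8 mm to either side (y) of this middle line: no pose tells how far, find it by look or feel. Clamped fast.
- rack_home (a point): Where the bracket's origin is when home, (0, 0, 60) mm in the rack's frame, except for the uprights' unknown shift of up to 8 mm along y. The claws enter with the bracket's origin 16 to 24 mm above this (20 is central); plate against the uprights, it then goes straight down 20 mm, tongues behind the sheet.
- catch (a joint): Brass spring catch between the uprights: a nose 14 wide, z 169.5 to 181.5, 5.5 mm out of the front plane, sloped above, flat below. Value: m pushed back; 0 = fully out (also before the bracket is there). The bracket's crossbar rides down over it, which takes about 6 to 15 N; at home it springs out above the bar and the bracket cannot be lifted.
- tin: Bystander: yellow-banded paint tin, 100 diameter, 131 high with its black pouring lid and grey handle; origin at the centre of its underside. Leave it alone.
- thinner: Bystander: white plastic bottle, 60 diameter, 170 high; origin at the centre of its underside. Leave it alone.
- tape: Bystander: roll of masking tape lying flat, 100 diameter, 36 high; origin at the centre of its underside. Leave it alone.
There are look-alikes about, which are no part of the job. What is shaped like the bracket but pink is not meant.

How it is judged:
By the outcome, as a careful person would: the job done as asked, in the order asked, and still so for the second after the job is handed in, with the robot touching nothing.
It also fails if it takes over 67 s, if anything falls off the work surface, if the arm or the gripper's body presses on something with over 40 N, if the wrist force passes 120 N, or if a joint passes its speed limit or range.

## Working session

There is one attempt and no reset: what is moved stays moved. The work goes in short steps, Python scripts to look and compute and a tool call to move; the robot and the scene stay as the last step left them, time stands still between calls to the robot, and variables do not carry over. Pictures are saved under pics/ and viewed, and the job is handed in when it is done.

Besides the shell and the picture viewer there is one more tool, called after "Call:" as name(argument=value, ...), one argument or row to a line, values as JSON. drive_tool: Moves the arm, as the interface text tells. Its arguments: {"type":"object","properties":{"commands":{"type":"array"},"gripper":{"type":"number"},"newtons":{"type":"number"}},"required":["commands"]}

```bash
mkdir -p pics; ls; cat > h.py <<'E'
import numpy as np,cv2
from workcell import *
from scipy.spatial.transform import Rotation as R
def pts(name,d):
    m=camera_model(name); v,u=np.indices(d.shape)
    x=(u-m['cx'])/m['fx']*d; y=(v-m['cy'])/m['fy']*d
    P=np.stack([x,-y,-d],-1)
    return P@R.from_quat(m['orientation']).as_matrix().T+np.array(m['eye'])
def save(n,im): cv2.imwrite('pics/'+n,im[...,::-1])
E
python3 - <<'E'
from h import *
for n in('side','top'):
    im,d=camera(n); save(n+'0.png',im); np.savez(n+'0.npz',im=im,d=d); print(camera_model(n))
print(read_state(),grasp_offset)
E
```

```text
pics
{'fx': 397.36767494445184, 'fy': 397.36767494445184, 'cx': 279.6030082111677, 'cy': 207.87073570343674, 'eye': array([ 17.54499656, 727.46767876, 742.53741207]), 'orientation': array([-0.14071856,  0.44790841,  0.84089764, -0.26919787])}
{'fx': 458.01146954991833, 'fy': 458.01146954991833, 'cx': 280.25298700880376, 'cy': 208.92282048841636, 'eye': array([ 480.86697713,  -64.34573934, 1192.44822636]), 'orientation': array([-0.02767384,  0.01087012,  0.7088419 , -0.70474049])}
{'time_s': 0.1, 'joints': array([-1.31998293e+00,  2.41339311e-01,  3.92396674e-03,  1.33519880e+00,
        1.30157556e-05,  1.57077852e+00]), 'qvel': array([-0.00074694, -0.00306646,  0.00414497,  0.00088445,  0.00102381,
       -0.00220374]), 'joint_efforts': array([ 1.13834069e-04, -3.73139977e+01,  2.53008717e+01,  1.08594785e-02,
        1.00689890e-04, -1.53435042e-05]), 'tcp_pos': array([ 123.96741855, -483.83768692,  230.52594972]), 'ee_rot': array([-0.55821851,  0.43403407, -0.43302427,  0.55901387]), 'wrist_force': array([ 0.28529559, -0.41107729, -0.89676956]), 'torque': array([-0.00906926, -0.00938536,  0.00215086]), 'opening': 85.80099225582092} 18.700000000000003
```

View pics/side0.png

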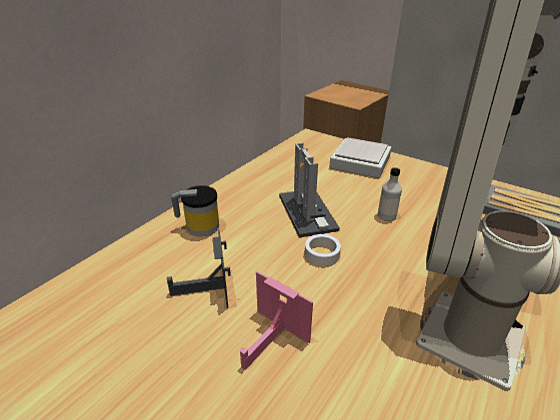

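View pics/top0.png

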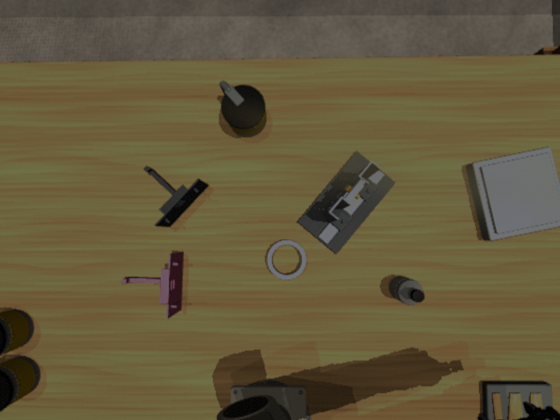

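The side view has the dark bracket at about (215,270), the pink decoy at (283,305) and the rack at (308,190). In the top view the bracket is at about (180,200) and the rack at (346,200). Next I'll take crops and depth.

```bash
python3 - <<'E'
from h import *
for n,(r0,r1,c0,c1) in {'top':(140,260,130,410),'side':(130,320,150,350)}.items():
    z=np.load(n+'0.npz'); im=z['im'][r0:r1,c0:c1]
    k=780/(c1-c0) if n=='top' else 3
    im=cv2.convertScaleAbs(im,alpha=1.6 if n=='top' else 1.2)
    save(n+'0c.png',cv2.resize(im,None,fx=k,fy=k,interpolation=cv2.INTER_CUBIC))
    P=pts(n,z['d'])
    d=z['d']; print(n,(d==0).mean())
    for lo,hi in ((-30,8),(8,30),(30,60),(60,130),(130,145),(145,205),(205,225)):
        pass
z=np.load('top0.npz');P=pts('top',z['d'])
def rep(name,r0,r1,c0,c1,lo,hi):
    Q=P[r0:r1,c0:c1].reshape(-1,3);Q=Q[(Q[:,2]>lo)&(Q[:,2]<hi)]
    if len(Q)<3: print(name,len(Q));return
    (c,s,a)=cv2.minAreaRect(Q[:,:2].astype(np.float32))
    print(name,len(Q),np.round(c,1),np.round(s,1),round(a,1),'z',np.round(np.percentile(Q[:,2],[5,50,95]),1))
rep('br lip',155,235,140,215,124,145)
rep('br arm',155,235,140,215,25,60)
rep('rack foot',140,260,290,400,8,20)
rep('rack top',140,260,290,400,195,230)
rep('table',250,350,200,300,-10,8)
rep('tin',70,140,215,275,100,150)
rep('tape',230,285,260,315,28,45)
rep('bottle',270,310,380,430,30,190)
rep('pink',240,325,115,195,124,145)
E
```

```text
top 0.004060374149659864
side 0.004030612244897959
br lip 383 [563.4 209.2] [ 21.  148.6] 47.1 z [126.6 132.7 136.2]
br arm 354 [603.6 251.9] [139.2 150.3] 46.8 z [28.1 35.1 57. ]
rack foot 2837 [ 530.7 -246.2] [233.3 240.8] 49.8 z [10.1 13.7 17.3]
rack top 358 [ 575.3 -200. ] [ 26.1 144.1] 49.7 z [201.  214.2 217.4]
table 9675 [312.1  45.7] [258.8 255.2] 89.8 z [-4.2 -0.4  3.4]
tin 1637 [788.3  54.5] [115.9 105.7] 79.7 z [114.8 118.9 131.1]
tape 524 [417.8 -52. ] [98.5 95.6] 89.5 z [31.5 35.3 38.8]
bottle 716 [ 345.5 -340.4] [56.  60.3] 65.9 z [ 47.2 115.2 170.7]
pink 402 [363.2 229. ] [ 21.1 149.8] 88.1 z [126.6 132.7 136.6]
```

View pics/top0c.png

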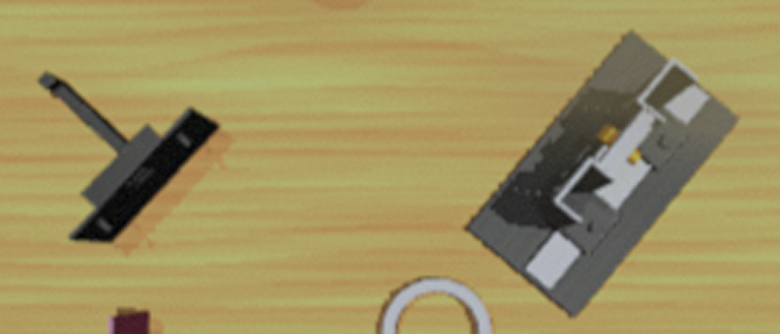

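View pics/side0c.png

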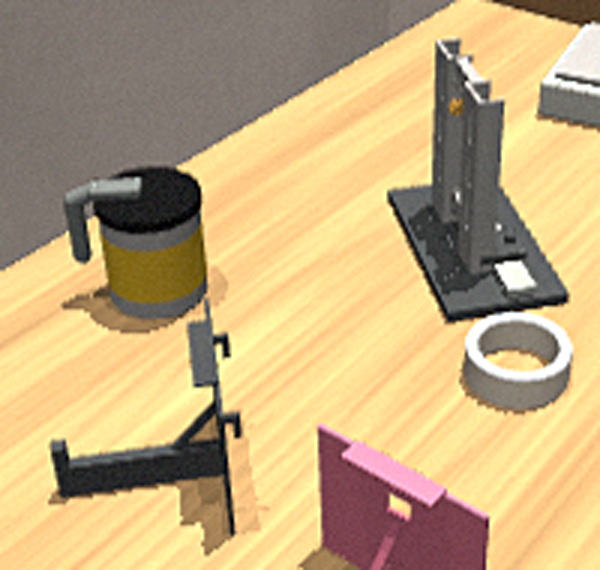

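```bash
cat >> h.py <<'E'
def cast(name,uv,zp):
    m=camera_model(name); uv=np.atleast_2d(np.asarray(uv,float))
    r=np.c_[(uv[:,0]-m['cx'])/m['fx'],-(uv[:,1]-m['cy'])/m['fy'],-np.ones(len(uv))]
    r=r@R.from_quat(m['orientation']).as_matrix().T; e=np.array(m['eye'])
    return e+r*((zp-e[2])/r[:,2])[:,None]
def proj(name,X):
    m=camera_model(name); p=(np.atleast_2d(X)-np.array(m['eye']))@R.from_quat(m['orientation']).as_matrix()
    return np.c_[m['cx']+m['fx']*p[:,0]/-p[:,2], m['cy']+m['fy']*p[:,1]/p[:,2]]
def rect(name,mask,zp):
    # largest blob -> outline rays onto plane z -> min rect
    n,l,s,_=cv2.connectedComponentsWithStats(mask.astype(np.uint8))
    k=1+np.argmax(s[1:,4]); 
    v,u=np.nonzero(l==k); Q=cast(name,np.c_[u,v],zp)[:,:2]
    c,sz,a=cv2.minAreaRect(Q.astype(np.float32)); return s[k,4],np.array(c),sz,a,Q
E
python3 - <<'E'
from h import *
z=np.load('top0.npz');P=pts('top',z['d']);Z=P[...,2]
def box(r0,r1,c0,c1):
    b=np.zeros(Z.shape,bool);b[r0:r1,c0:c1]=1;return b
f=box(140,260,290,400)
m=cv2.morphologyEx(((Z>7)&f).astype(np.uint8),cv2.MORPH_CLOSE,np.ones((5,5)))
print('foot+',rect('top',(Z>7)&(Z<21)&f,14)[:4])
for th in(190,200,208): print('upr',th,rect('top',cv2.dilate(((Z>th)&f).astype(np.uint8),np.ones((1,1))),216)[:4])
v,u=np.nonzero((Z>200)&f)
t=z['d'];n,l,s,_=cv2.connectedComponentsWithStats(((Z>200)&f).astype(np.uint8));print(s)
b=box(155,235,140,215)
for lo in(110,120):
  r=rect('top',(Z>lo)&b,132);print('lip',r[:4])
r=rect('top',(Z>20)&(Z<48)&b,34);print('arm',r[:4]); Q=r[4]
vx,vy,x0,y0=cv2.fitLine(Q.astype(np.float32),cv2.DIST_HUBER,0,.01,.01).ravel();print('arm dir',vx,vy,np.degrees(np.arctan2(vy,vx)),x0,y0)
save('mz.png',cv2.resize(np.dstack([np.clip(Z,0,255).astype(np.uint8)]*3)[140:260,130:410],None,fx=2.8,fy=2.8,interpolation=cv2.INTER_NEAREST))
E
```

```text
foot+ (np.int32(2849), array([ 563.64465332, -206.22477722]), (129.63632202148438, 239.7012176513672), 49.83413314819336)
upr 190 (np.int32(395), array([ 574.81414795, -199.01745605]), (26.159656524658203, 146.05621337890625), 49.735774993896484)
upr 200 (np.int32(343), array([ 575.22741699, -199.36752319]), (26.159656524658203, 144.97296142578125), 49.735774993896484)
upr 208 (np.int32(308), array([ 575.24615479, -199.56079102]), (25.88886070251465, 144.69461059570312), 49.735774993896484)
[[     0      0    560    420 234810]
 [   304    140      1      1      1]
 [   373    142      1      1      1]
 [   365    146      1      1      1]
 [   384    147      1      1      1]
 [   387    146      1      1      1]
 [   355    148      1      1      1]
 [   344    153      1      1      1]
 [   315    154      1      1      1]
 [   374    157      1      1      1]
 [   329    160     52     60    343]
 [   352    174      1      1      1]
 [   341    176      1      1      1]
 [   388    177      1      1      1]
 [   398    177      1      1      1]
 [   305    180      1      1     
[... 968 characters left out ...]
8      1      1      1]
 [   316    242      1      1      1]
 [   327    242      1      1      1]
 [   307    248      1      1      1]
 [   314    252      1      1      1]
 [   334    253      1      1      1]
 [   366    253      1      1      1]
 [   358    258      1      1      1]]
lip (np.int32(465), array([562.55249023, 206.81124878]), (25.66635513305664, 149.67868041992188), 47.14219665527344)
lip (np.int32(408), array([562.85015869, 208.16966248]), (23.182735443115234, 148.22398376464844), 46.98591232299805)
arm (np.int32(178), array([621.1895752 , 269.44555664]), (95.52692413330078, 13.35645866394043), 47.143035888671875)
arm dir 0.6990977 0.71502614 45.645344 622.8744 270.73065
```

View pics/mz.png

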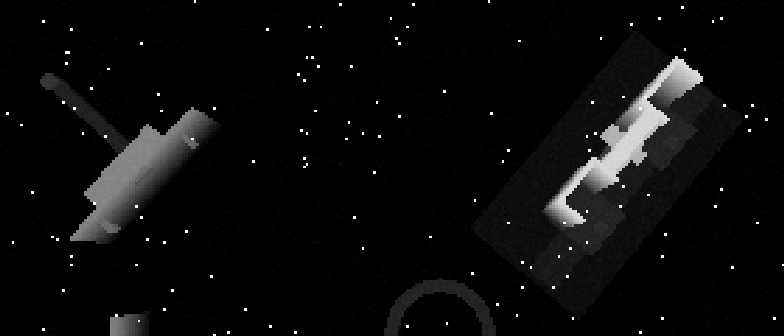

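```bash
python3 - <<'E'
from h import *
s=read_state();M=R.from_quat(s['ee_rot']).as_matrix();print(M.round(3),np.degrees(np.arctan2(M[1,0],M[0,0])))
E
```

```text
[[ 0.248 -0.     0.969]
 [-0.969  0.002  0.248]
 [-0.002 -1.     0.   ]] -75.62843099145141
```

Call:
drive_tool(
  commands=[
    {"x": 0.022,"y": 0.034,"z": 0,"spin": 0.026},
    {"x": 0.022,"y": 0.034,"z": 0,"spin": 0.026},
    {"x": 0.022,"y": 0.034,"z": 0,"spin": 0.026},
    {"x": 0.022,"y": 0.034,"z": 0,"spin": 0.026},
    {"x": 0.022,"y": 0.034,"z": 0,"spin": 0.026},
    {"x": 0.022,"y": 0.034,"z": 0,"spin": 0.026},
    {"x": 0.022,"y": 0.034,"z": 0,"spin": 0.026},
    {"x": 0.022,"y": 0.034,"z": 0,"spin": 0.026},
    {"x": 0.022,"y": 0.034,"z": 0,"spin": 0.026},
    {"x": 0.022,"y": 0.034,"z": 0,"spin": 0.026},
    {"x": 0.022,"y": 0.034,"z": 0,"spin": 0.026},
    {"x": 0.022,"y": 0.034,"z": 0,"spin": 0.026},
  ],
  gripper=0.05,
  newtons=80,
)

```text
time_s: 1.1
tcp_pos: [385.7, -64.9, 225.1]
ee_rot: [-0.618, 0.345, -0.341, 0.619]
wrist_force: [0.6, -1.4, 0.0]
opening: 50.1
```

Call:
drive_tool(
  commands=[
    {"x": 0.023,"y": 0.033,"z": 0,"spin": 0.026},
    {"x": 0.023,"y": 0.033,"z": 0,"spin": 0.026},
    {"x": 0.023,"y": 0.033,"z": 0,"spin": 0.026},
    {"x": 0.023,"y": 0.033,"z": 0,"spin": 0.026},
    {"x": 0.023,"y": 0.033,"z": 0,"spin": 0.026},
    {"x": 0.023,"y": 0.033,"z": 0,"spin": 0.026},
    {"x": 0.023,"y": 0.033,"z": 0,"spin": 0.026},
    {"x": 0.023,"y": 0.033,"z": 0,"spin": 0.026},
    {"x": 0.023,"y": 0.033,"z": 0,"spin": 0.026},
    {"x": 0.02,"y": 0.027,"z": 0,"spin": 0.026},
    {"x": 0,"y": 0,"z": 0,"spin": 0},
  ],
)

```text
time_s: 2.02
tcp_pos: [616.0, 281.9, 215.3]
ee_rot: [0.663, -0.256, 0.247, -0.659]
wrist_force: [-1.1, -0.5, -1.5]
opening: 50.1
```

```bash
cat >> h.py <<'E'
def st():
    s=read_state();M=R.from_quat(s['ee_rot']).as_matrix()
    print('t',round(s['time_s'],2),'tcp',s['tcp_pos'].round(1),'yaw',np.degrees(np.arctan2(M[1,0],M[0,0])).round(2),'down',M[:,1].round(3),'F',s['wrist_force'].round(1),'T',s['torque'].round(2),'op',round(s['opening'],1),'q',s['joints'].round(2)); return s
E
python3 -c "
from h import *
st()"
```

```text
t 2.02 tcp [616.  281.9 215.3] yaw -41.63 down [-0.015 -0.001 -1.   ] F [-1.1 -0.5 -1.5] T [-0.04  0.11  0.01] op 50.1 q [0.43 0.63 0.57 1.52 0.   2.72]
```

Call:
drive_tool(
  commands=[
    {"x": -0.004,"y": -0.021,"z": 0,"spin": -0.022},
    {"x": 0,"y": 0,"z": 0,"spin": 0},
    {"x": 0,"y": 0,"z": -0.03,"spin": 0},
    {"x": 0,"y": 0,"z": -0.03,"spin": 0},
    {"x": 0,"y": 0,"z": -0.03,"spin": 0},
    {"x": 0,"y": 0,"z": -0.02,"spin": 0},
    {"x": 0,"y": 0,"z": 0,"spin": 0},
    {"x": 0,"y": 0,"z": 0,"spin": 0},
  ],
)

```text
time_s: 2.68
tcp_pos: [609.2, 261.3, 95.4]
ee_rot: [0.663, -0.265, 0.251, -0.654]
wrist_force: [0.6, -0.5, 0.7]
opening: 49.9
```

```bash
python3 -c "
from h import *
st()
for n in ('top','side'):
    im,d=camera(n)
    c=im[130:250,120:260] if n=='top' else im[180:340,130:290]
    save(n+'1.png',cv2.resize(c,None,fx=3.5,fy=3.5,interpolation=cv2.INTER_CUBIC))
"
```

```text
t 2.68 tcp [609.2 261.3  95.4] yaw -42.78 down [-0.023 -0.004 -1.   ] F [ 0.6 -0.5  0.7] T [ 0.   -0.06  0.03] op 49.9 q [0.4  0.66 0.3  1.23 0.01 2.72]
```

View pics/side1.png

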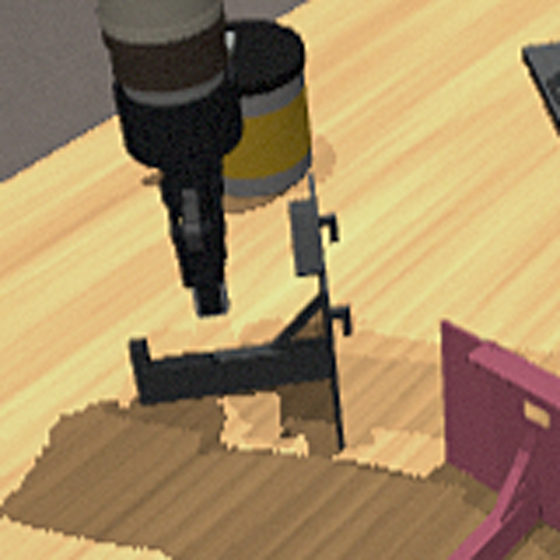

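View pics/top1.png

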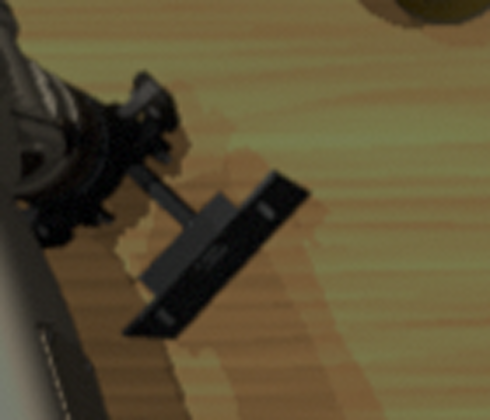

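Call:
drive_tool(
  commands=[
    {"x": 0.003,"y": -0.001,"z": 0,"spin": 0},
    {"x": 0,"y": 0,"z": 0,"spin": 0},
    {"x": 0,"y": 0,"z": 0,"spin": 0},
    {"x": 0,"y": 0,"z": 0,"spin": 0},
    {"x": 0,"y": 0,"z": 0,"spin": 0},
    {"x": 0,"y": 0,"z": 0,"spin": 0},
  ],
)

```text
time_s: 3.28
tcp_pos: [618.1, 262.3, 105.3]
ee_rot: [0.659, -0.261, 0.255, -0.658]
wrist_force: [-0.6, -0.8, 0.3]
opening: 50.0
```

```bash
python3 -c "
from h import *
st()"
```

```text
t 3.28 tcp [618.1 262.3 105.3] yaw -42.78 down [-0.007  0.002 -1.   ] F [-0.6 -0.8  0.3] T [ 0.02 -0.06 -0.  ] op 50.0 q [0.4  0.66 0.32 1.24 0.01 2.72]
```

Call:
drive_tool(
  commands=[
    {"x": 0,"y": 0,"z": 0,"spin": 0},
    {"x": 0,"y": 0,"z": 0,"spin": 0},
    {"x": 0,"y": 0,"z": 0,"spin": 0},
  ],
)

```text
time_s: 3.53
tcp_pos: [618.4, 262.6, 106.1]
ee_rot: [-0.658, 0.26, -0.255, 0.659]
wrist_force: [-0.4, -0.7, 0.2]
opening: 50.2
```

Call:
drive_tool(
  commands=[
    {"x": 0,"y": 0,"z": 0,"spin": 0},
  ],
)

```text
time_s: 3.62
tcp_pos: [618.3, 262.6, 106.0]
ee_rot: [-0.658, 0.26, -0.255, 0.659]
wrist_force: [-0.1, -0.1, -0.3]
opening: 49.7
```

```bash
python3 -c "
from h import *
st()"
```

```text
t 3.62 tcp [618.3 262.6 106. ] yaw -42.77 down [-0.006  0.003 -1.   ] F [-0.1 -0.1 -0.3] T [ 0.01 -0.02  0.  ] op 49.7 q [0.4  0.66 0.32 1.24 0.01 2.72]
```

Call:
drive_tool(
  commands=[
    {"x": -0.003,"y": -0.001,"z": -0.01,"spin": 0},
    {"x": -0.003,"y": -0.001,"z": -0.012,"spin": 0},
    {"x": 0,"y": 0,"z": -0.012,"spin": 0},
    {"x": 0,"y": 0,"z": -0.012,"spin": 0},
    {"x": 0,"y": 0,"z": -0.012,"spin": 0},
    {"x": 0,"y": 0,"z": -0.008,"spin": 0},
    {"x": 0,"y": 0,"z": -0.004,"spin": 0},
    {"x": 0,"y": 0,"z": 0,"spin": 0},
    {"x": 0,"y": 0,"z": 0,"spin": 0},
    {"x": 0,"y": 0,"z": 0,"spin": 0},
  ],
)

```text
time_s: 4.45
tcp_pos: [612.3, 260.8, 33.8]
ee_rot: [-0.658, 0.26, -0.256, 0.659]
wrist_force: [0.3, 0.1, -0.7]
opening: 50.0
```

```bash
python3 -c "
from h import *
st()"
```

```text
t 4.45 tcp [612.3 260.8  33.8] yaw -42.75 down [-0.005  0.004 -1.   ] F [ 0.3  0.1 -0.7] T [-0.05  0.02  0.02] op 50.0 q [0.4  0.7  0.21 1.08 0.01 2.72]
```

Straight above the grip point. Descending and closing.

Call:
drive_tool(
  commands=[
    {"x": 0,"y": 0,"z": -0.009,"spin": 0},
    {"x": 0,"y": 0,"z": -0.009,"spin": 0},
    {"x": 0,"y": 0,"z": -0.006,"spin": 0},
    {"x": 0,"y": 0,"z": -0.003,"spin": 0},
    {"x": 0,"y": 0,"z": 0,"spin": 0},
    {"x": 0,"y": 0,"z": 0,"spin": 0},
  ],
)

```text
time_s: 4.95
tcp_pos: [613.6, 261.3, 5.9]
ee_rot: [-0.657, 0.259, -0.257, 0.66]
wrist_force: [0.5, 0.8, -0.6]
opening: 50.0
```

Call:
drive_tool(
  commands=[
    {"x": 0,"y": 0,"z": 0,"spin": 0},
    {"x": 0,"y": 0,"z": 0,"spin": 0},
    {"x": 0,"y": 0,"z": 0,"spin": 0},
    {"x": 0,"y": 0,"z": 0,"spin": 0},
    {"x": 0,"y": 0,"z": 0,"spin": 0},
    {"x": 0,"y": 0,"z": 0,"spin": 0},
    {"x": 0,"y": 0,"z": 0,"spin": 0},
    {"x": 0,"y": 0,"z": 0,"spin": 0},
  ],
  gripper=0.0,
  newtons=60,
)

```text
time_s: 5.62
tcp_pos: [613.7, 261.7, 6.3]
ee_rot: [-0.657, 0.259, -0.257, 0.66]
wrist_force: [0.2, 0.8, 0.1]
opening: 11.3
```

```bash
python3 -c "
from h import *
st()"
```

```text
t 5.62 tcp [613.7 261.7   6.3] yaw -42.73 down [-0.001  0.005 -1.   ] F [0.2 0.8 0.1] T [-0.03 -0.06 -0.01] op 11.3 q [0.4  0.73 0.18 1.02 0.01 2.72]
```

Call:
drive_tool(
  commands=[
    {"x": 0,"y": 0,"z": 0,"spin": 0},
    {"x": 0,"y": 0,"z": 0.004,"spin": 0},
    {"x": 0,"y": 0,"z": 0.008,"spin": 0},
    {"x": 0,"y": 0,"z": 0.012,"spin": 0},
    {"x": 0,"y": 0,"z": 0.015,"spin": 0},
    {"x": 0,"y": 0,"z": 0.015,"spin": 0},
    {"x": 0,"y": 0,"z": 0.015,"spin": 0},
    {"x": 0,"y": 0,"z": 0.015,"spin": 0},
    {"x": 0,"y": 0,"z": 0.01,"spin": 0},
    {"x": 0,"y": 0,"z": 0.005,"spin": 0},
    {"x": 0,"y": 0,"z": 0,"spin": 0},
    {"x": 0,"y": 0,"z": 0,"spin": 0},
  ],
  gripper=0.0,
  newtons=110,
)

```text
time_s: 6.62
tcp_pos: [612.3, 260.8, 115.1]
ee_rot: [-0.657, 0.259, -0.256, 0.66]
wrist_force: [0.3, -0.8, -3.2]
opening: 10.3
```

```bash
python3 -c "
from h import *
st()
im,d=camera('side')
save('side2.png',cv2.resize(im[130:340,130:350],None,fx=2.7,fy=2.7,interpolation=cv2.INTER_CUBIC))
"
```

```text
t 6.62 tcp [612.3 260.8 115.1] yaw -42.76 down [-0.002  0.006 -1.   ] F [ 0.3 -0.8 -3.2] T [ 0.12 -0.05  0.04] op 10.3 q [0.4  0.63 0.31 1.24 0.01 2.72]
```

View pics/side2.png

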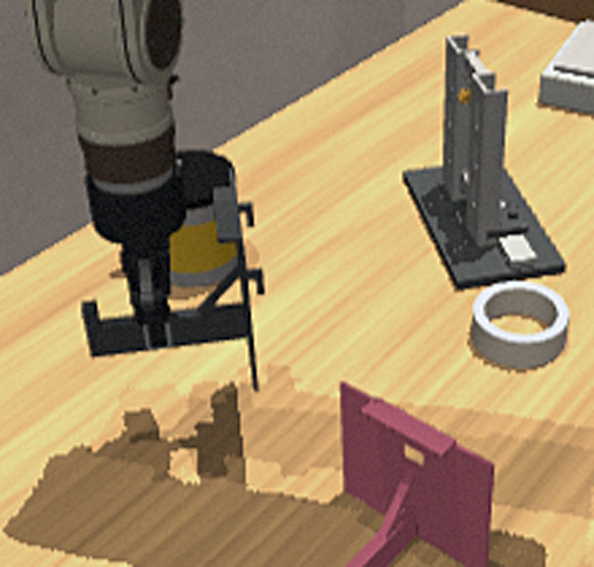

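Call:
drive_tool(
  commands=[
    {"x": 0,"y": -0.01,"z": 0,"spin": 0},
    {"x": 0.001,"y": -0.02,"z": 0,"spin": 0.006},
    {"x": 0.001,"y": -0.026,"z": 0,"spin": 0.006},
    {"x": 0.001,"y": -0.028,"z": 0,"spin": 0.006},
    {"x": 0.001,"y": -0.028,"z": 0,"spin": 0.006},
    {"x": 0.001,"y": -0.028,"z": 0,"spin": 0.006},
    {"x": 0.001,"y": -0.028,"z": 0,"spin": 0.006},
    {"x": 0.001,"y": -0.026,"z": 0,"spin": 0.006},
    {"x": 0.001,"y": -0.02,"z": 0,"spin": 0.005},
    {"x": 0.001,"y": -0.014,"z": 0,"spin": 0},
    {"x": 0,"y": -0.007,"z": 0,"spin": 0},
    {"x": 0,"y": 0,"z": 0,"spin": 0},
  ],
)

```text
time_s: 7.67
tcp_pos: [609.0, 8.1, 100.3]
ee_rot: [0.668, -0.25, 0.232, -0.661]
wrist_force: [-0.6, -0.0, -2.0]
opening: 10.3
```

Call:
drive_tool(
  commands=[
    {"x": 0,"y": 0,"z": 0,"spin": 0},
    {"x": 0,"y": 0,"z": 0,"spin": 0},
  ],
)

```text
time_s: 7.83
tcp_pos: [607.8, 8.0, 99.1]
ee_rot: [0.668, -0.251, 0.231, -0.661]
wrist_force: [0.3, 0.6, -3.7]
opening: 10.0
```

```bash
python3 -c "
from h import *
st()
"
```

```text
t 7.83 tcp [607.8   8.   99.1] yaw -39.94 down [-0.03 -0.   -1.  ] F [ 0.3  0.6 -3.7] T [ 0.12 -0.14 -0.01] op 10.0 q [0.01 0.56 0.13 1.17 0.   2.28]
```

Call:
drive_tool(
  commands=[
    {"x": 0.004,"y": -0.002,"z": 0.001,"spin": 0},
    {"x": 0.006,"y": -0.006,"z": 0.001,"spin": 0},
    {"x": 0.008,"y": -0.008,"z": 0.001,"spin": 0},
    {"x": 0.008,"y": -0.009,"z": 0.001,"spin": 0},
    {"x": 0.008,"y": -0.009,"z": 0.001,"spin": 0},
    {"x": 0.006,"y": -0.006,"z": 0,"spin": 0},
    {"x": 0.003,"y": -0.003,"z": 0,"spin": 0},
    {"x": 0,"y": 0,"z": 0,"spin": 0},
    {"x": 0,"y": 0,"z": 0,"spin": 0},
    {"x": 0,"y": 0,"z": 0,"spin": 0},
  ],
)

```text
time_s: 8.67
tcp_pos: [656.4, -29.6, 104.5]
ee_rot: [0.669, -0.246, 0.227, -0.663]
wrist_force: [0.1, 0.2, -3.6]
opening: 10.3
```

```bash
python3 -c "
from h import *
st()
"
```

```text
t 8.67 tcp [656.4 -29.6 104.5] yaw -39.14 down [-0.028  0.    -1.   ] F [ 0.1  0.2 -3.6] T [ 0.09 -0.1   0.01] op 10.3 q [-0.04  0.65  0.3   1.25 -0.    2.21]
```

Call:
drive_tool(
  commands=[
    {"x": 0,"y": 0,"z": 0.03,"spin": 0},
    {"x": 0,"y": 0,"z": 0.03,"spin": 0},
    {"x": 0,"y": 0,"z": 0.03,"spin": 0},
    {"x": 0,"y": 0,"z": 0,"spin": 0},
    {"x": 0,"y": 0,"z": 0,"spin": 0},
    {"x": 0,"y": 0,"z": 0,"spin": 0},
    {"x": 0,"y": 0,"z": 0,"spin": 0},
  ],
)

```text
time_s: 9.25
tcp_pos: [651.3, -25.5, 194.2]
ee_rot: [0.671, -0.248, 0.222, -0.663]
wrist_force: [0.4, -0.3, -4.0]
opening: 10.0
```

```bash
python3 -c "
from h import *
st()
"
```

```text
t 9.25 tcp [651.3 -25.5 194.2] yaw -38.86 down [-0.038  0.001 -0.999] F [ 0.4 -0.3 -4. ] T [ 0.1  -0.13 -0.05] op 10.0 q [-0.04  0.6   0.45  1.46  0.    2.21]
```

Call:
drive_tool(
  commands=[
    {"x": 0,"y": 0,"z": -0.03,"spin": 0},
    {"x": 0,"y": 0,"z": -0.03,"spin": 0},
    {"x": 0,"y": 0,"z": -0.03,"spin": 0},
    {"x": 0,"y": 0,"z": 0,"spin": 0},
    {"x": 0,"y": 0,"z": 0,"spin": 0},
    {"x": 0,"y": 0,"z": 0,"spin": 0},
    {"x": 0,"y": 0,"z": 0,"spin": 0},
    {"x": 0,"y": 0,"z": 0,"spin": 0},
  ],
)

```text
time_s: 9.92
tcp_pos: [647.8, -24.6, 98.7]
ee_rot: [0.671, -0.249, 0.22, -0.662]
wrist_force: [-0.0, 0.6, -2.7]
opening: 10.2
```

```bash
python3 -c "
from h import *
st()
"
```

```text
t 9.92 tcp [647.8 -24.6  98.7] yaw -38.8 down [-0.044  0.002 -0.999] F [-0.   0.6 -2.7] T [ 0.07 -0.15 -0.01] op 10.2 q [-0.04  0.65  0.28  1.25  0.    2.21]
```

Call:
drive_tool(
  commands=[
    {"x": 0,"y": 0,"z": -0.03,"spin": 0},
  ],
)

```text
time_s: 10.0
tcp_pos: [654.1, -24.9, 76.9]
ee_rot: [0.67, -0.244, 0.225, -0.664]
wrist_force: [2.4, -0.1, -1.4]
opening: 10.4
```

```bash
python3 -c "
from h import *
for i in range(7):
    s=read_state();print(round(s['time_s'],2),s['tcp_pos'].round(1),s['joints'][1:4].round(4),s['qvel'][1:4].round(3),'tilt',(s['joints'][1]-s['joints'][2]+s['joints'][3]-1.571).round(4))
    if i<6: camera('side')
"
```

```text
10.0 [654.1 -24.9  76.9] [0.6621 0.2537 1.1899] [ 0.305 -0.511 -0.845] tilt 0.0272
10.05 [648.9 -24.6  67.1] [0.6709 0.2422 1.183 ] [ 0.05  -0.075  0.13 ] tilt 0.0407
10.1 [646.2 -24.5  66.7] [0.6713 0.2415 1.1885] [-0.014  0.022  0.074] tilt 0.0474
10.15 [646.5 -24.5  67.9] [0.6703 0.2431 1.1906] [-0.02   0.035  0.018] tilt 0.0469
10.2 [647.4 -24.6  69.1] [0.6694 0.2446 1.1909] [-0.017  0.026 -0.003] tilt 0.0446
10.25 [648.3 -24.6  69.9] [0.6686 0.2457 1.1905] [-0.012  0.015 -0.006] tilt 0.0424
10.3 [648.7 -24.6  70.3] [0.6682 0.2462 1.1902] [-0.004  0.004 -0.008] tilt 0.0413
```

Call:
drive_tool(
  commands=[
    {"x": 0,"y": 0,"z": 0.04,"spin": 0},
  ],
)

```text
time_s: 10.38
tcp_pos: [643.1, -24.4, 102.7]
ee_rot: [0.673, -0.254, 0.215, -0.661]
wrist_force: [-1.3, 1.0, -5.8]
opening: 10.0
```

```bash
cat >> h.py <<'E'
def hold(n=6):
    for i in range(n): camera('side')
    s=st(); q=s['joints']; print('tilt',(q[1]-q[2]+q[3]-np.pi/2).round(4)); return s
E
python3 -c "
from h import *
hold()"
```

```text
t 10.68 tcp [648.8 -24.6 110.7] yaw -38.8 down [-0.041  0.002 -0.999] F [ 0.5 -1.4 -3.4] T [ 0.1  -0.16  0.02] op 10.1 q [-0.04  0.64  0.3   1.27  0.    2.21]
tilt 0.0407
```

Call:
drive_tool(
  commands=[
    {"x": 0,"y": 0,"z": -0.035,"spin": 0},
    {"x": 0,"y": 0,"z": 0,"spin": 0},
  ],
)

```text
time_s: 10.85
tcp_pos: [648.2, -24.6, 74.7]
ee_rot: [0.671, -0.249, 0.221, -0.663]
wrist_force: [-2.6, -0.5, -5.6]
opening: 10.1
```

```bash
python3 -c "
from h import *
hold()"
```

```text
t 11.15 tcp [654.8 -24.9  84.1] yaw -38.79 down [-0.024  0.001 -1.   ] F [-0.6  0.9 -1.5] T [ 0.13 -0.12  0.03] op 10.0 q [-0.04  0.66  0.26  1.2   0.    2.21]
tilt 0.0245
```

Works. I'll repeat it to level the tool.

Call:
drive_tool(
  commands=[
    {"x": 0,"y": 0,"z": 0.035,"spin": -0.02},
  ],
)

```text
time_s: 11.23
tcp_pos: [649.8, -24.7, 112.2]
ee_rot: [0.668, -0.255, 0.228, -0.66]
wrist_force: [-1.4, -0.2, -4.7]
opening: 10.4
```

```bash
python3 -c "
from h import *
hold(5)"
```

```text
t 11.48 tcp [655.4 -24.9 120. ] yaw -39.92 down [-0.022  0.001 -1.   ] F [ 0.2 -0.7 -2.4] T [ 0.09 -0.08  0.01] op 10.1 q [-0.04  0.63  0.31  1.28  0.    2.23]
tilt 0.0225
```

Call:
drive_tool(
  commands=[
    {"x": 0,"y": 0,"z": -0.038,"spin": 0},
    {"x": 0,"y": 0,"z": 0,"spin": 0},
  ],
)

```text
time_s: 11.65
tcp_pos: [654.9, -24.9, 80.8]
ee_rot: [0.667, -0.249, 0.234, -0.662]
wrist_force: [-3.3, 1.1, -6.7]
opening: 10.0
```

```bash
python3 -c "
from h import *
hold()"
```

```text
t 11.95 tcp [662.1 -25.2  91.5] yaw -39.9 down [-0.004  0.001 -1.   ] F [-0.9 -0.7 -2.5] T [ 0.07 -0.13 -0.02] op 10.1 q [-0.04  0.65  0.27  1.2   0.    2.23]
tilt 0.0041
```

Call:
drive_tool(
  commands=[
    {"x": 0.006,"y": -0.028,"z": 0,"spin": 0},
  ],
)

```text
time_s: 12.03
tcp_pos: [668.0, -48.3, 92.6]
ee_rot: [-0.665, 0.241, -0.237, 0.666]
wrist_force: [0.0, -0.4, -1.9]
opening: 9.9
```

```bash
python3 -c "
from h import *
hold(5)"
```

```text
t 12.28 tcp [668.5 -53.4  92.4] yaw -39.94 down [-0.003  0.001 -1.   ] F [ 0.6  0.4 -2.9] T [ 0.17 -0.1   0.  ] op 10.2 q [-0.08  0.66  0.3   1.21  0.    2.19]
tilt 0.0029
```

Call:
drive_tool(
  commands=[
    {"x": 0.006,"y": -0.028,"z": 0,"spin": 0},
  ],
)

```text
time_s: 12.37
tcp_pos: [673.9, -75.9, 92.7]
ee_rot: [-0.664, 0.241, -0.237, 0.666]
wrist_force: [0.5, -0.2, -2.3]
opening: 10.2
```

```bash
python3 -c "
from h import *
hold(6)
for n in ('top','side'):
    im,d=camera(n); np.savez(n+'3.npz',im=im,d=d)
    c=im[120:260,220:410] if n=='top' else im[120:280,220:380]
    save(n+'3.png',cv2.resize(cv2.convertScaleAbs(c,alpha=1.5 if n=='top' else 1.2),None,fx=4,fy=4,interpolation=cv2.INTER_CUBIC))
"
```

```text
t 12.67 tcp [674.3 -80.6  92.4] yaw -39.9 down [-0.003  0.001 -1.   ] F [ 0.2  0.9 -3.8] T [ 0.17 -0.1  -0.03] op 10.0 q [-0.12  0.68  0.33  1.22  0.    2.15]
tilt 0.0032
```

View pics/top3.png

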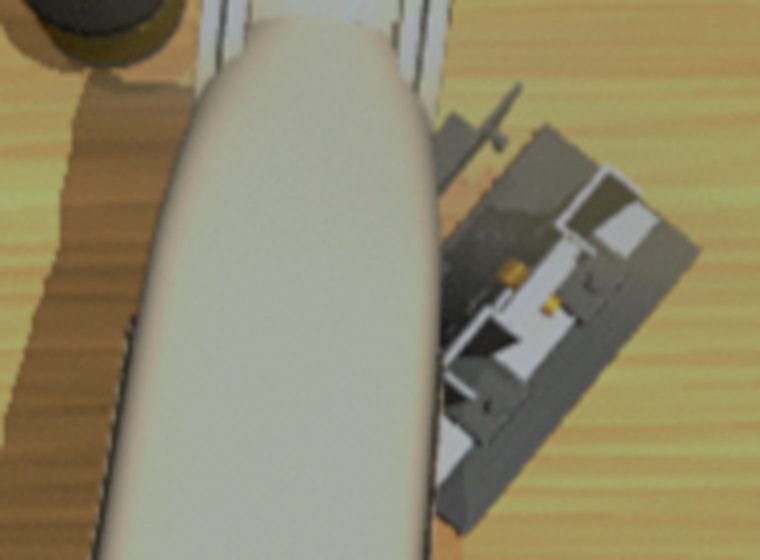

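View pics/side3.png

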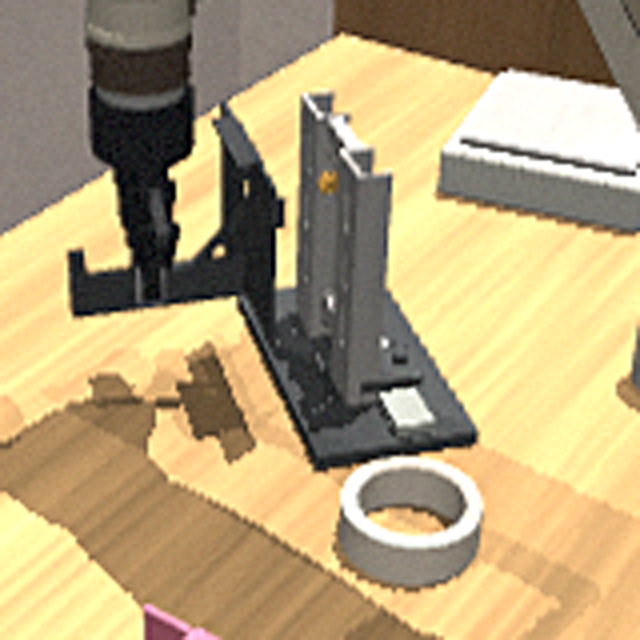

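```bash
python3 - <<'E'
from h import *
s=np.load('side3.npz');im,d=s['im'],s['d'];P=pts('side',d)
th=np.radians(49.8);a=np.array([np.cos(th),np.sin(th)]);yr=np.array([np.sin(th),-np.cos(th)])
A=P[...,:2]@a-231.5; Y=P[...,:2]@yr-568.1; Z=P[...,2]
np.savez('ayz.npz',A=A,Y=Y,Z=Z)
def show(name,m,robust=True):
    A_,Y_,Z_=A[m],Y[m],Z[m]
    X=np.c_[Y_,Z_-150,np.ones(len(A_))]
    for _ in range(4):
        c=np.linalg.lstsq(X,A_,rcond=None)[0]; r=A_-X@c; k=abs(r)<4; X,A_=X[k],A_[k];
    print(name,m.sum(),len(A_),'yaw slope %.4f pitch slope %.4f a0 %.2f rms %.2f'%(*c,r[k].std()))
b=np.zeros(Z.shape,bool); b[120:280,220:380]=1
m=b&(Z>105)&(Z<215)&(A>48)&(A<72)&(abs(Y)<76)
show('plate front',m)
print('plate Y',np.percentile(Y[m],[.5,2,98,99.5]).round(1),'Z',np.percentile(Z[m],[1,99]).round(1))
m2=b&(Z>30)&(Z<216)&(A>-8)&(A<8)&(Y>-80)&(Y<80)
show('uprights',m2); print(np.percentile(Y[m2],[.5,99.5]).round(1),Z[m2].max())
h,e=np.histogram(Y[m2],bins=np.arange(-80,81,4)); print(dict(zip(e.astype(int),h)))
m3=b&(A>72)&(A<80)&(Z>195)&(Z<235); print('lip Z',m3.sum(),np.percentile(Z[m3],[5,50,95]).round(1),'Y',np.percentile(Y[m3],[2,98]).round(1))
m4=b&(A>85)&(A<220)&(Z<135)&(Z>60)&(abs(Y)<25); print('arm Y',m4.sum(),np.percentile(Y[m4],[2,25,50,75,98]).round(1),'A',np.percentile(A[m4],[1,99]).round(1),'Z',np.percentile(Z[m4],[1,5,95,99]).round(1))
t=np.load('top3.npz');P=pts('top',t['d']);A=P[...,:2]@a-231.5; Y=P[...,:2]@yr-568.1; Z=P[...,2]
b=np.zeros(Z.shape,bool); b[120:260,300:410]=1
m=b&(Z>195)&(Z<235)&(A>30)&(A<100);print('top plate',m.sum(),'Ymax',np.percentile(Y[m],[98,99.5,100]).round(1),'A',np.percentile(A[m],[1,50,99]).round(1))
m=b&(Z>195)&(Z<225)&(A>-40)&(A<15);print('top upr',m.sum(),'Y',np.percentile(Y[m],[98,99.5,100]).round(1),'A',np.percentile(A[m],[1,50,98,99.5]).round(1))
for uv,z in (((349.7,141.2),215),((345,155),190)):
    q=cast('top',[uv],z)[0][:2];print(uv,q@a-231.5,q@yr-568.1)
E
```

```text
plate front 377 357 yaw slope 0.0049 pitch slope 0.0007 a0 66.09 rms 0.99
plate Y [-75.9 -75.2  70.7  73.5] Z [106.2 213.2]
uprights 839 623 yaw slope 0.0067 pitch slope -0.0013 a0 1.17 rms 1.40
[-76.4  71.5] 215.8682649297864
{np.int64(-80): np.int64(6), np.int64(-76): np.int64(97), np.int64(-72): np.int64(85), np.int64(-68): np.int64(29), np.int64(-64): np.int64(16), np.int64(-60): np.int64(29), np.int64(-56): np.int64(18), np.int64(-52): np.int64(17), np.int64(-48): np.int64(34), np.int64(-44): np.int64(23), np.int64(-40): np.int64(20), np.int64(-36): np.int64(21), np.int64(-32): np.int64(22), np.int64(-28): np.int64(2), np.int64(-24): np.int64(0), np.int64(-20): np.int64(1), np.int64(-16): np.int64(1), np.int64(-12): np.int64(7), np.int64(-8): np.int64(11), np.int64(-4): np.int64(13), np.int64(0): np.int64(11), np.int64(4): np.int64(3), np.int64(8): np.int64(9), np.int64(12): np.int64(5), np.int64(16): np.int64(4), np.int64(20): np.int64(11), np.int64(24): np.int64(81), np.int64(28): np.int64(74), np.int64(32): np.int64(22), np.int64(36): np.int64(14), np.int64(40): np.int64(21), np.int64(44): np.int64(16), np.int64(48): np.int64(14), np.int64(52): np.int64(27), np.int64(56): np.int64(20), np.int64(60): np.int64(11), np.int64(64): np.int64(24), np.int64(68): np.int64(17), np.int64(72): np.int64(2), np.int64(76): np.int64(1)}
lip Z 36 [218.5 221.  222.4] Y [-41.1  34.2]
arm Y 440 [-19.3  -8.   -6.1  -4.    4.2] A [ 87.2 202. ] Z [ 88.1  90.  128.6 133.6]
top plate 163 Ymax [73.1 74.4 75.6] A [57.7 65.3 79.6]
top upr 347 Y [71.4 72.5 73. ] A [-25.3 -12.   -0.1   0. ]
(349.7, 141.2) 60.73375294738855 73.87740427209792
(345, 155) 49.99856317126989 49.60456763148807
```

Call:
drive_tool(
  commands=[
    {"x": -0.0156,"y": -0.0195,"z": -0.006,"spin": 0},
  ],
)

```text
time_s: 12.85
tcp_pos: [662.2, -96.0, 87.8]
ee_rot: [-0.664, 0.239, -0.24, 0.667]
wrist_force: [0.4, -0.2, -2.3]
opening: 10.2
```

```bash
cat >> h.py <<'E'
def rk(s):
    th=np.radians(49.8);a=np.array([np.cos(th),np.sin(th)]);yr=np.array([np.sin(th),-np.cos(th)])
    p=s['tcp_pos'];f=s['wrist_force']; print('rack frame: gap(tcp-based) %.1f  y %.1f  oz %.1f'%(p[:2]@a-231.5-80,p[:2]@yr-568.1,p[2]-6.3),'F a %.1f y %.1f z %.1f'%(f[:2]@a,f[:2]@yr,f[2]))
E
python3 -c "
from h import *
rk(hold(6))"
```

```text
t 13.15 tcp [659.2 -99.4  86.7] yaw -39.84 down [-0.002  0.001 -1.   ] F [-1.3  0.5 -2.3] T [ 0.12 -0.07 -0.02] op 10.1 q [-0.15  0.66  0.27  1.19  0.    2.12]
tilt 0.0023
rack frame: gap(tcp-based) 38.1  y -0.5  oz 80.4 F a -0.4 y -1.3 z -2.3
```

Call:
drive_tool(
  commands=[
    {"x": -0.0138,"y": -0.0172,"z": 0,"spin": 0},
  ],
)

```text
time_s: 13.23
tcp_pos: [648.3, -113.1, 87.1]
ee_rot: [-0.664, 0.239, -0.239, 0.667]
wrist_force: [0.0, -0.9, -2.8]
opening: 9.9
```

```bash
python3 -c "
from h import *
rk(hold(5))
for n in ('top','side'):
    im,d=camera(n); np.savez(n+'4.npz',im=im,d=d)
    c=im[140:230,300:400] if n=='top' else im[130:240,260:350]
    k=6 if n=='top' else 5.4
    save(n+'4.png',cv2.resize(cv2.convertScaleAbs(c,alpha=2.2 if n=='top' else 1.6),None,fx=k,fy=k,interpolation=cv2.INTER_CUBIC))
t=np.load('top4.npz');P=pts('top',t['d'])
th=np.radians(49.8);a=np.array([np.cos(th),np.sin(th)]);yr=np.array([np.sin(th),-np.cos(th)])
A=P[...,:2]@a-231.5; Y=P[...,:2]@yr-568.1; Z=P[...,2]
b=np.zeros(Z.shape,bool); b[120:260,300:410]=1
m=b&(Z>195)&(Z<235)&(A>12)&(A<60);print('top plate',m.sum(),'Ymax',np.percentile(Y[m],[98,99.5,100]).round(1),'A',np.percentile(A[m],[1,50,99]).round(1))
m=b&(Z>195)&(Z<225)&(A>-40)&(A<5);print('top upr',m.sum(),'Y',np.percentile(Y[m],[98,99.5,100]).round(1))
"
```

```text
t 13.48 tcp [ 646.1 -116.    87.1] yaw -39.82 down [-0.001  0.002 -1.   ] F [-0.   0.4 -2.9] T [ 0.14 -0.07 -0.05] op 10.1 q [-0.18  0.64  0.24  1.17  0.    2.09]
tilt 0.0014
rack frame: gap(tcp-based) 16.9  y 0.3  oz 80.8 F a 0.3 y -0.3 z -2.9
top plate 67 Ymax [74.4 75.6 76.2] A [14.9 17.4 26.1]
top upr 219 Y [71.8 72.8 72.9]
```

View pics/top4.png

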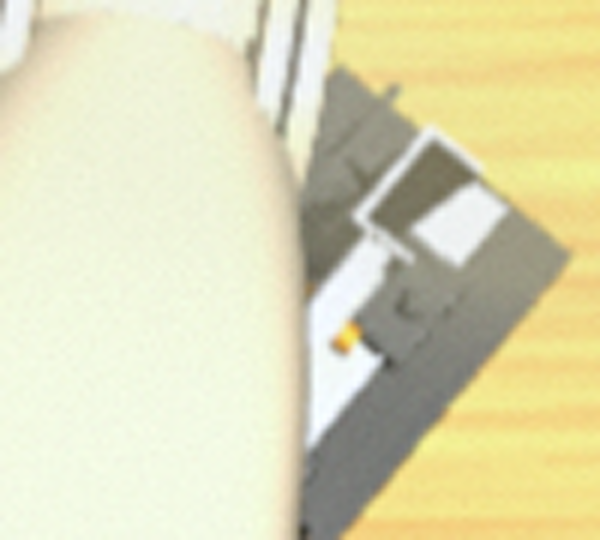

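View pics/side4.png

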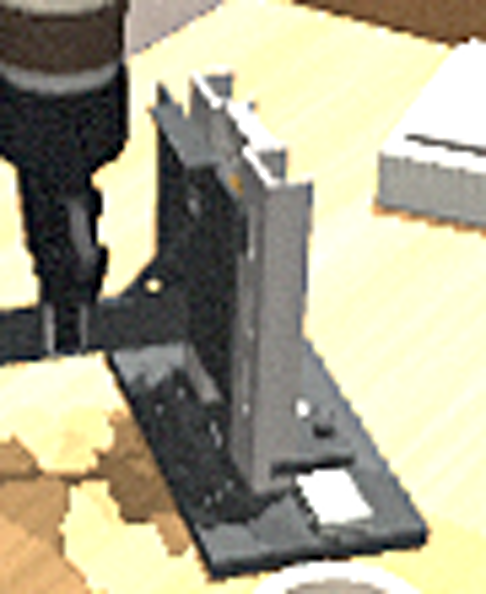

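Call:
drive_tool(
  commands=[
    {"x": -0.002,"y": -0.0023,"z": 0,"spin": 0},
    {"x": -0.002,"y": -0.0023,"z": 0,"spin": 0},
  ],
)

```text
time_s: 13.75
tcp_pos: [643.0, -119.2, 86.9]
ee_rot: [-0.665, 0.24, -0.239, 0.666]
wrist_force: [0.5, -0.9, -3.1]
opening: 10.4
```

```bash
python3 -c "
from h import *
rk(hold(2))"
```

```text
t 13.85 tcp [ 642.6 -119.7   86.8] yaw -39.72 down [-0.001  0.002 -1.   ] F [-0.5  0.2 -2.9] T [ 0.1  -0.07  0.06] op 10.0 q [-0.18  0.63  0.23  1.17  0.    2.08]
tilt 0.0014
rack frame: gap(tcp-based) 11.8  y -0.1  oz 80.5 F a -0.2 y -0.5 z -2.9
```

Call:
drive_tool(
  commands=[
    {"x": -0.0015,"y": -0.0026,"z": 0,"spin": 0},
    {"x": -0.0018,"y": -0.0024,"z": 0,"spin": 0},
  ],
)

```text
time_s: 14.02
tcp_pos: [639.2, -124.0, 86.7]
ee_rot: [-0.664, 0.241, -0.239, 0.666]
wrist_force: [0.2, 0.8, -2.5]
opening: 10.1
```

```bash
python3 -c "
from h import *
rk(hold(2))"
```

```text
t 14.12 tcp [ 638.8 -124.5   86.8] yaw -39.72 down [-0.002  0.002 -1.   ] F [-1.2  1.  -2.5] T [ 0.14  0.08 -0.1 ] op 9.9 q [-0.19  0.63  0.22  1.16  0.    2.07]
tilt 0.0021
rack frame: gap(tcp-based) 5.7  y 0.2  oz 80.5 F a -0.0 y -1.6 z -2.5
```

Call:
drive_tool(
  commands=[
    {"x": -0.0012,"y": -0.0015,"z": 0,"spin": 0},
    {"x": -0.001,"y": -0.0012,"z": 0,"spin": 0},
  ],
)

```text
time_s: 14.28
tcp_pos: [636.5, -127.2, 86.7]
ee_rot: [-0.664, 0.241, -0.239, 0.666]
wrist_force: [0.2, 3.7, -1.8]
opening: 10.0
```

```bash
python3 -c "
from h import *
rk(hold(2))"
```

```text
t 14.38 tcp [ 636.4 -127.2   86.7] yaw -39.73 down [-0.002  0.003 -1.   ] F [-1.1  0.3 -3.3] T [ 0.23 -0.02 -0.04] op 10.0 q [-0.2   0.62  0.21  1.16  0.    2.07]
tilt 0.0023
rack frame: gap(tcp-based) 2.1  y 0.1  oz 80.4 F a -0.5 y -1.0 z -3.3
```

Call:
drive_tool(
  commands=[
    {"x": -0.001,"y": -0.0013,"z": 0,"spin": 0},
  ],
)

```text
time_s: 14.47
tcp_pos: [636.4, -127.2, 86.7]
ee_rot: [-0.663, 0.241, -0.239, 0.667]
wrist_force: [4.6, 7.8, -4.8]
opening: 10.2
```

```bash
python3 -c "
from h import *
rk(hold(2))"
```

```text
t 14.57 tcp [ 636.4 -127.2   86.7] yaw -39.66 down [ 0.     0.005 -1.   ] F [ 2.9  3.8 -3.5] T [ 0.81 -0.48 -0.08] op 10.0 q [-0.2   0.62  0.21  1.16  0.01  2.06]
tilt 0.0009
rack frame: gap(tcp-based) 2.1  y 0.0  oz 80.4 F a 4.8 y -0.3 z -3.5
```

Call:
drive_tool(
  commands=[
    {"x": 0.0003,"y": 0.0004,"z": -0.002,"spin": 0},
    {"x": 0,"y": 0,"z": -0.002,"spin": 0},
  ],
)

```text
time_s: 14.73
tcp_pos: [637.1, -126.7, 83.4]
ee_rot: [-0.664, 0.24, -0.24, 0.667]
wrist_force: [-0.5, 1.4, 0.5]
opening: 10.2
```

```bash
python3 -c "
from h import *
rk(hold(3))"
```

```text
t 14.88 tcp [ 637.2 -126.5   83.4] yaw -39.64 down [ 0.002  0.005 -1.   ] F [-0.4  2.9 -1.3] T [ 0.33 -0.02 -0.11] op 10.3 q [-0.2   0.63  0.21  1.15  0.01  2.06]
tilt -0.0005
rack frame: gap(tcp-based) 3.2  y 0.3  oz 77.1 F a 2.0 y -2.1 z -1.3
```

Call:
drive_tool(
  commands=[
    {"x": -0.0003,"y": -0.0004,"z": -0.003,"spin": 0},
    {"x": 0,"y": 0,"z": -0.002,"spin": 0},
  ],
)

```text
time_s: 15.05
tcp_pos: [637.5, -127.0, 80.0]
ee_rot: [-0.663, 0.239, -0.241, 0.667]
wrist_force: [-1.3, 4.2, 4.6]
opening: 10.1
```

```bash
python3 -c "
from h import *
rk(hold(3))"
```

```text
t 15.2 tcp [ 637.6 -126.9   79.9] yaw -39.65 down [ 0.004  0.005 -1.   ] F [-0.9  3.9  3.5] T [ 0.22  0.27 -0.21] op 10.0 q [-0.2   0.63  0.2   1.14  0.01  2.06]
tilt -0.0027
rack frame: gap(tcp-based) 3.2  y 0.8  oz 73.6 F a 2.4 y -3.2 z 3.5
```

Call:
drive_tool(
  commands=[
    {"x": -0.0006,"y": 0.0,"z": -0.003,"spin": 0},
    {"x": -0.0003,"y": 0.0003,"z": -0.003,"spin": 0},
  ],
)

```text
time_s: 15.37
tcp_pos: [637.9, -126.8, 75.4]
ee_rot: [-0.663, 0.238, -0.242, 0.667]
wrist_force: [-0.3, 3.5, 6.0]
opening: 10.5
```

```bash
python3 -c "
from h import *
rk(hold(3))
im,d=camera('side')
save('side5.png',cv2.resize(cv2.convertScaleAbs(im[110:250,230:370],alpha=1.3),None,fx=4,fy=4,interpolation=cv2.INTER_CUBIC))
"
```

```text
t 15.52 tcp [ 637.4 -126.4   73.9] yaw -39.62 down [ 0.005  0.005 -1.   ] F [ 2.2  2.9 -1.1] T [ 0.37 -0.22 -0.09] op 10.3 q [-0.2   0.63  0.19  1.12  0.01  2.06]
tilt -0.0041
rack frame: gap(tcp-based) 3.4  y 0.3  oz 67.6 F a 3.6 y -0.2 z -1.1
```

View pics/side5.png

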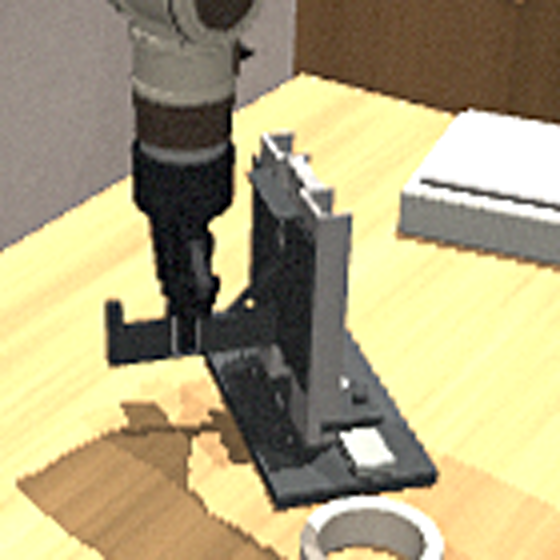

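Call:
drive_tool(
  commands=[
    {"x": 0,"y": 0,"z": 0,"spin": 0},
    {"x": 0,"y": 0,"z": 0,"spin": 0},
    {"x": 0,"y": 0,"z": 0,"spin": 0},
    {"x": 0,"y": 0,"z": 0,"spin": 0},
  ],
  gripper=0.04,
)

```text
time_s: 15.9
tcp_pos: [636.5, -128.8, 72.7]
ee_rot: [-0.664, 0.239, -0.241, 0.666]
wrist_force: [0.2, 0.2, 0.2]
opening: 40.2
```

```bash
python3 -c "
from h import *
rk(hold(2))
im,d=camera('side')
save('side6.png',cv2.resize(cv2.convertScaleAbs(im[110:250,230:370],alpha=1.3),None,fx=4,fy=4,interpolation=cv2.INTER_CUBIC))
"
```

```text
t 16.0 tcp [ 636.6 -128.6   72.8] yaw -39.7 down [ 0.003  0.002 -1.   ] F [-0.3 -0.1 -0.5] T [ 0.06  0.   -0.04] op 40.0 q [-0.2   0.63  0.19  1.12  0.    2.06]
tilt -0.0024
rack frame: gap(tcp-based) 1.2  y 1.2  oz 66.5 F a -0.2 y -0.2 z -0.5
```

View pics/side6.png

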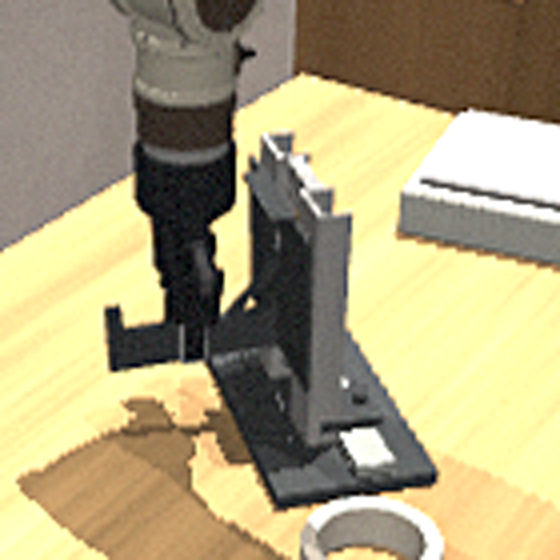

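Call:
drive_tool(
  commands=[
    {"x": 0,"y": 0,"z": 0.008,"spin": 0},
    {"x": 0,"y": 0,"z": 0.012,"spin": 0},
    {"x": 0,"y": 0,"z": 0.018,"spin": 0},
    {"x": 0,"y": 0,"z": 0.02,"spin": 0},
    {"x": 0,"y": 0,"z": 0.022,"spin": 0},
    {"x": 0,"y": 0,"z": 0.022,"spin": 0},
    {"x": 0,"y": 0,"z": 0.022,"spin": 0},
    {"x": 0,"y": 0,"z": 0.02,"spin": 0},
    {"x": 0,"y": 0,"z": 0.012,"spin": 0},
    {"x": 0,"y": 0,"z": 0.006,"spin": 0},
  ],
)

```text
time_s: 16.88
tcp_pos: [632.9, -128.6, 245.5]
ee_rot: [-0.665, 0.24, -0.24, 0.666]
wrist_force: [0.5, -0.1, -0.4]
opening: 40.2
```

```bash
python3 -c "
from h import *
rk(hold(4))
im,d=camera('side');np.savez('side7.npz',im=im,d=d)
save('side7.png',cv2.resize(cv2.convertScaleAbs(im[100:250,220:370],alpha=1.3),None,fx=4,fy=4,interpolation=cv2.INTER_CUBIC))
P=pts('side',d);th=np.radians(49.8);a=np.array([np.cos(th),np.sin(th)]);yr=np.array([np.sin(th),-np.cos(th)])
A=P[...,:2]@a-231.5; Y=P[...,:2]@yr-568.1; Z=P[...,2]
b=np.zeros(Z.shape,bool); b[110:250,230:370]=1
m=b&(A>6)&(A<26)&(Z>185)&(Z<215)&(abs(Y)<45);print('lip',m.sum(),np.percentile(Z[m],[10,50,90]).round(1),np.percentile(A[m],[5,50,95]).round(1),np.percentile(Y[m],[2,98]).round(1))
"
```

```text
t 17.08 tcp [ 631.8 -128.4  241.7] yaw -39.72 down [-0.005  0.002 -1.   ] F [-0.9  0.5  0.1] T [-0.   -0.01  0.05] op 39.8 q [-0.2   0.54  0.48  1.51  0.    2.06]
tilt 0.0053
rack frame: gap(tcp-based) -1.7  y -2.7  oz 235.4 F a -0.2 y -1.0 z 0.1
lip 96 [198.5 201.6 203.1] [ 8.3 16.7 25.4] [-40.8  38.3]
```

View pics/side7.png

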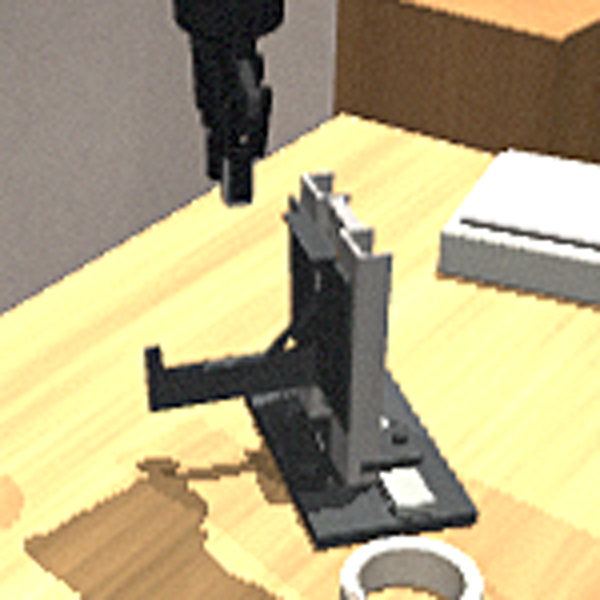

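Call:
drive_tool(
  commands=[
    {"x": -0.01,"y": -0.013,"z": 0,"spin": 0},
    {"x": -0.012,"y": -0.016,"z": 0,"spin": 0},
    {"x": -0.011,"y": -0.014,"z": 0,"spin": 0},
    {"x": -0.006,"y": -0.008,"z": 0,"spin": 0},
  ],
  gripper=0.0,
)

```text
time_s: 17.47
tcp_pos: [589.6, -177.1, 233.0]
ee_rot: [-0.666, 0.245, -0.231, 0.666]
wrist_force: [-0.5, -0.8, -0.3]
opening: -0.2
```

```bash
python3 -c "
from h import *
rk(hold(5))
im,d=camera('side')
save('side8.png',cv2.resize(cv2.convertScaleAbs(im[90:230,230:370],alpha=1.3),None,fx=4,fy=4,interpolation=cv2.INTER_CUBIC))
"
```

```text
t 17.72 tcp [ 591.7 -175.8  234.4] yaw -39.33 down [-0.015  0.007 -1.   ] F [ 0.5 -0.7  0.3] T [ 0.02 -0.   -0.  ] op -0.3 q [-0.29  0.49  0.38  1.48  0.    1.97]
tilt 0.0162
rack frame: gap(tcp-based) -63.8  y -2.7  oz 228.1 F a -0.3 y 0.8 z 0.3
```

View pics/side8.png

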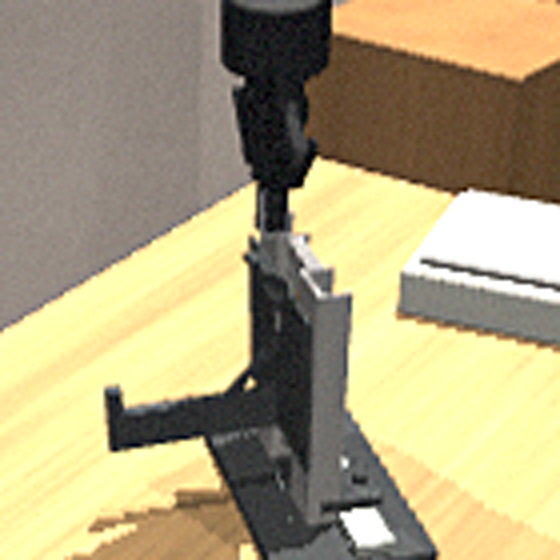

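Call:
drive_tool(
  commands=[
    {"x": 0.001,"y": -0.0035,"z": -0.01,"spin": 0},
    {"x": 0,"y": 0,"z": -0.01,"spin": 0},
  ],
)

```text
time_s: 17.93
tcp_pos: [595.5, -178.3, 215.9]
ee_rot: [-0.666, 0.241, -0.233, 0.667]
wrist_force: [-0.5, 0.3, -1.4]
opening: 0.2
```

```bash
python3 -c "
from h import *
rk(hold(4))"
```

```text
t 18.13 tcp [ 594.3 -177.9  215.6] yaw -39.17 down [-0.012  0.006 -1.   ] F [ 0.6  0.  -0.1] T [ 0.04 -0.01 -0.02] op 0.2 q [-0.29  0.5   0.35  1.43  0.    1.96]
tilt 0.0132
rack frame: gap(tcp-based) -63.8  y 0.6  oz 209.3 F a 0.4 y 0.5 z -0.1
```

Call:
drive_tool(
  commands=[
    {"x": -0.0013,"y": -0.0015,"z": -0.005,"spin": 0},
    {"x": -0.0005,"y": -0.0005,"z": -0.005,"spin": 0},
  ],
)

```text
time_s: 18.3
tcp_pos: [593.4, -179.9, 206.4]
ee_rot: [-0.666, 0.24, -0.233, 0.667]
wrist_force: [-0.6, -0.1, -0.4]
opening: -0.3
```

```bash
python3 -c "
from h import *
rk(hold(3))"
```

```text
t 18.45 tcp [ 593.  -179.8  206.1] yaw -39.15 down [-0.01   0.006 -1.   ] F [-1.2  0.7 -0.3] T [-0.03 -0.05  0.01] op -0.0 q [-0.3   0.5   0.32  1.4   0.    1.96]
tilt 0.0117
rack frame: gap(tcp-based) -66.1  y 0.9  oz 199.8 F a -0.2 y -1.3 z -0.3
```

Call:
drive_tool(
  commands=[
    {"x": 0,"y": 0,"z": -0.003,"spin": 0},
    {"x": 0,"y": 0,"z": -0.002,"spin": 0},
  ],
)

```text
time_s: 18.62
tcp_pos: [593.4, -180.0, 201.7]
ee_rot: [-0.665, 0.241, -0.233, 0.667]
wrist_force: [-0.1, 0.3, -0.4]
opening: 0.1
```

```bash
python3 -c "
from h import *
rk(hold(2))"
```

```text
t 18.72 tcp [ 593.3 -179.9  201.6] yaw -39.15 down [-0.009  0.006 -1.   ] F [-0.3 -0.  -0.5] T [ 0.02 -0.01 -0.  ] op -0.1 q [-0.3   0.5   0.31  1.39  0.    1.96]
tilt 0.0105
rack frame: gap(tcp-based) -66.0  y 1.2  oz 195.3 F a -0.2 y -0.2 z -0.5
```

Nearly in contact, with a = 14 and y = 1. Pressing in small steps.

Call:
drive_tool(
  commands=[
    {"x": 0,"y": 0,"z": -0.002,"spin": 0},
    {"x": 0,"y": 0,"z": -0.002,"spin": 0},
  ],
)

```text
time_s: 18.88
tcp_pos: [593.6, -180.2, 198.9]
ee_rot: [-0.666, 0.24, -0.234, 0.667]
wrist_force: [-1.3, -0.8, 4.8]
opening: 0.4
```

```bash
python3 -c "
from h import *
rk(hold(2))"
```

```text
t 18.98 tcp [ 593.6 -180.2  198.6] yaw -39.16 down [-0.008  0.005 -1.   ] F [-1.1  0.   2.8] T [-0.01  0.17 -0.  ] op -0.2 q [-0.3   0.5   0.31  1.38  0.    1.96]
tilt 0.0088
rack frame: gap(tcp-based) -66.0  y 1.6  oz 192.3 F a -0.7 y -0.9 z 2.8
```

Call:
drive_tool(
  commands=[
    {"x": 0,"y": 0,"z": -0.003,"spin": 0},
  ],
)

```text
time_s: 19.07
tcp_pos: [593.7, -180.3, 196.8]
ee_rot: [-0.666, 0.24, -0.234, 0.667]
wrist_force: [-2.7, 0.5, 4.8]
opening: -0.0
```

```bash
python3 -c "
from h import *
rk(hold(2))"
```

```text
t 19.17 tcp [ 593.6 -180.3  195.8] yaw -39.16 down [-0.007  0.004 -1.   ] F [-1.4  0.3  3.4] T [-0.16  0.1  -0.03] op -0.1 q [-0.3   0.51  0.3   1.37  0.    1.96]
tilt 0.0082
rack frame: gap(tcp-based) -66.1  y 1.7  oz 189.5 F a -0.6 y -1.3 z 3.4
```

Now 195.8, with home at 194.

Call:
drive_tool(
  commands=[
    {"x": 0,"y": 0,"z": -0.002,"spin": 0},
  ],
)

```text
time_s: 19.25
tcp_pos: [593.9, -180.4, 194.1]
ee_rot: [-0.666, 0.24, -0.234, 0.667]
wrist_force: [0.3, 0.2, 0.6]
opening: -0.1
```

```bash
python3 -c "
from h import *
rk(hold(2))"
```

```text
t 19.35 tcp [ 593.8 -180.3  193.8] yaw -39.16 down [-0.007  0.004 -1.   ] F [ 0.  -0.3  2.4] T [-0.07 -0.06 -0.05] op -0.0 q [-0.3   0.51  0.3   1.37  0.    1.96]
tilt 0.0077
rack frame: gap(tcp-based) -66.0  y 1.9  oz 187.5 F a -0.2 y 0.2 z 2.4
```

Call:
drive_tool(
  commands=[
    {"x": 0,"y": 0,"z": -0.002,"spin": 0},
  ],
)

```text
time_s: 19.43
tcp_pos: [594.1, -180.4, 193.4]
ee_rot: [-0.666, 0.239, -0.235, 0.667]
wrist_force: [-5.8, 1.2, 18.1]
opening: -0.2
```

```bash
python3 -c "
from h import *
rk(hold(2))"
```

```text
t 19.53 tcp [ 594.  -180.4  193.5] yaw -39.16 down [-0.005  0.004 -1.   ] F [-3.2  0.7  9.4] T [0.06 0.64 0.04] op -0.2 q [-0.3   0.51  0.29  1.37  0.    1.96]
tilt 0.0059
rack frame: gap(tcp-based) -65.9  y 2.0  oz 187.2 F a -1.5 y -2.9 z 9.4
```

Call:
drive_tool(
  commands=[
    {"x": 0,"y": 0,"z": -0.003,"spin": 0},
  ],
)

```text
time_s: 19.62
tcp_pos: [594.1, -180.4, 193.4]
ee_rot: [-0.666, 0.238, -0.236, 0.667]
wrist_force: [-6.8, 2.6, 19.4]
opening: 0.0
```

```bash
python3 -c "
from h import *
rk(hold(2))"
```

```text
t 19.72 tcp [ 594.1 -180.4  193.4] yaw -39.16 down [-0.002  0.003 -1.   ] F [-4.5  1.7 13.4] T [0.21 1.08 0.03] op -0.1 q [-0.3   0.5   0.29  1.36  0.    1.96]
tilt 0.0031
rack frame: gap(tcp-based) -65.9  y 2.1  oz 187.1 F a -1.6 y -4.5 z 13.4
```

Call:
drive_tool(
  commands=[
    {"x": 0.001,"y": 0.001,"z": 0.006,"spin": 0},
    {"x": 0.002,"y": 0.002,"z": 0.012,"spin": 0},
    {"x": 0.004,"y": 0.005,"z": 0.015,"spin": 0},
    {"x": 0.01,"y": 0.013,"z": 0.015,"spin": 0},
    {"x": 0.015,"y": 0.019,"z": 0.015,"spin": 0},
    {"x": 0.018,"y": 0.022,"z": 0.01,"spin": 0},
    {"x": 0.012,"y": 0.012,"z": 0.005,"spin": 0},
    {"x": 0,"y": 0,"z": 0,"spin": 0},
  ],
)

```text
time_s: 20.38
tcp_pos: [656.0, -103.5, 271.9]
ee_rot: [-0.664, 0.242, -0.235, 0.667]
wrist_force: [-0.5, -1.1, -0.5]
opening: 0.1
```

```bash
python3 -c "
from h import *
rk(hold(4))
im,d=camera('side');imt,dt=camera('top')
save('side9.png',cv2.resize(cv2.convertScaleAbs(im[100:250,240:350],alpha=1.4),None,fx=5,fy=4,interpolation=cv2.INTER_CUBIC))
save('top9.png',cv2.resize(cv2.convertScaleAbs(imt,alpha=1.5),None,fx=1.4,fy=1.4,interpolation=cv2.INTER_CUBIC))
th=np.radians(49.8);a=np.array([np.cos(th),np.sin(th)]);yr=np.array([np.sin(th),-np.cos(th)])
for P in (pts('side',d),pts('top',dt)):
    A=P[...,:2]@a-231.5; Y=P[...,:2]@yr-568.1; Z=P[...,2]
    m=(A>5)&(A<22)&(Z>180)&(Z<212)&(abs(Y)<38);print('lip',m.sum(),np.percentile(Z[m],[10,50,90]).round(1),np.percentile(A[m],[5,50,95]).round(1))
    m=(A>100)&(A<122)&(Z>70)&(Z<115)&(abs(Y)<7);print('arm top',m.sum(),Z[m] if m.sum()<3 else np.percentile(Z[m],[10,50,90]).round(1))
    m=(A>-3)&(A<30)&(Z>168)&(Z<184)&(abs(Y)<9);print('catch pts',m.sum(), np.percentile(A[m],[5,50,95]).round(1) if m.sum() else '')
"
```

```text
t 20.58 tcp [ 652.9 -106.9  270.5] yaw -39.63 down [-0.012  0.006 -1.   ] F [-0.4  0.6  1.1] T [ 0.01  0.07 -0.05] op -0.1 q [-0.16  0.59  0.64  1.63  0.    2.1 ]
tilt 0.013
rack frame: gap(tcp-based) 28.3  y -0.5  oz 264.2 F a 0.2 y -0.7 z 1.1
lip 64 [192.5 194.2 195.6] [ 7.4 13.8 20.9]
arm top 42 [73.2 84.2 91.3]
catch pts 1 [-2.2 -2.2 -2.2]Traceback (most recent call last):
  File "<string>", line 10, in <module>
    m=(A>5)&(A<22)&(Z>180)&(Z<212)&(abs(Y)<38);print('lip',m.sum(),np.percentile(Z[m],[10,50,90]).round(1),np.percentile(A[m],[5,50,95]).round(1))
                                                                   ~~~~~~~~~~~~~^^^^^^^^^^^^^^^^^
    return _quantile_unchecked(
        a, q, axis, out, overwrite_input, method, keepdims, weights)
    return _ureduce(a,
                    func=_quantile_ureduce_func,
    ...<5 lines>...
                    overwrite_input=overwrite_input,
                    method=method)
    r = func(a, **kwargs)
    result = _quantile(arr,
                       quantiles=q,
    ...<2 lines>...
                       out=out,
                       weights=wgt)
    slices_having_nans = np.isnan(arr[-1, ...])
                                  ~~~^^^^^^^^^
IndexError: index -1 is out of bounds for axis 0 with size 0
```

View pics/side9.png

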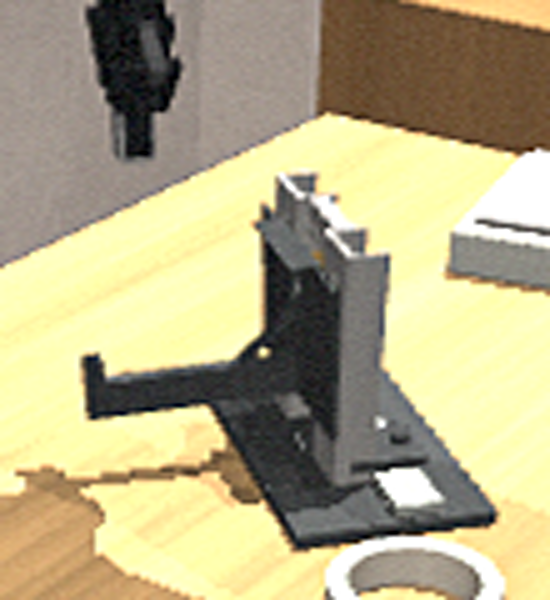

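View pics/top9.png

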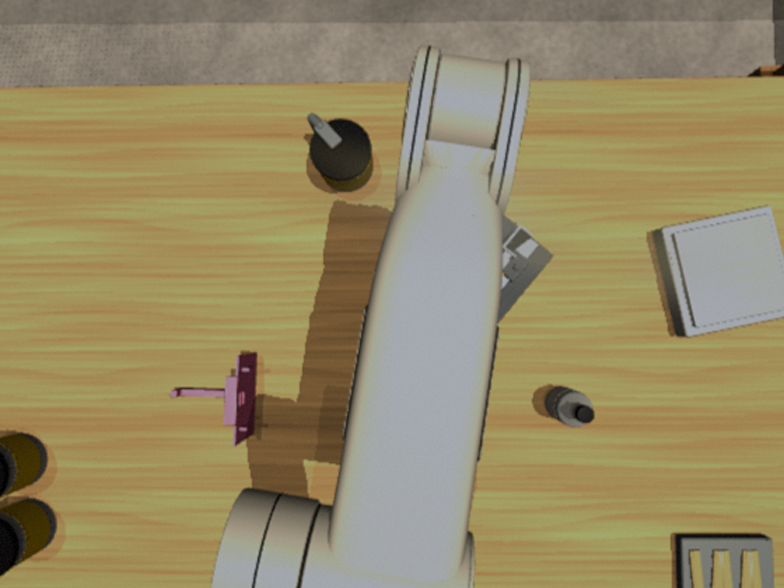

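```bash
python3 -c "
from h import *
th=np.radians(49.8);a=np.array([np.cos(th),np.sin(th)]);yr=np.array([np.sin(th),-np.cos(th)])
im1,d1=camera('side'); z=np.load('side0.npz')
for im,d in ((z['im'],z['d']),(im1,d1)):
    h=cv2.cvtColor(im,cv2.COLOR_RGB2HSV); m=(h[...,0]>12)&(h[...,0]<30)&(h[...,1]>130); m[:140]=0;m[190:]=0;m[:,:290]=0;m[:,318:]=0
    m&=pts('side',d)[...,2]>100
    P=pts('side',d)[m]; v,u=np.nonzero(m)
    print(m.sum()); print(np.c_[u,v,P[:,:2]@a-231.5,P[:,:2]@yr-568.1,P[:,2]].round(1)[:25])
"
```

```text
19
[[ 3.010e+02  1.630e+02  2.400e+00 -5.000e-01  1.822e+02]
 [ 3.020e+02  1.630e+02 -2.800e+00  5.600e+00  1.785e+02]
 [ 3.030e+02  1.630e+02 -3.500e+00 -1.900e+00  1.822e+02]
 [ 3.000e+02  1.640e+02  4.000e+00  4.000e+00  1.767e+02]
 [ 3.010e+02  1.640e+02  2.900e+00 -2.300e+00  1.798e+02]
 [ 3.020e+02  1.640e+02  1.000e+00 -6.300e+00  1.816e+02]
 [ 3.030e+02  1.640e+02 -1.900e+00 -7.100e+00  1.816e+02]
 [ 3.000e+02  1.650e+02  5.500e+00 -1.100e+00  1.761e+02]
 [ 3.010e+02  1.650e+02  4.400e+00 -7.300e+00  1.791e+02]
 [ 3.020e+02  1.650e+02  3.000e-01 -4.500e+00  1.772e+02]
 [ 3.030e+02  1.650e+02 -2.600e+00 -5.600e+00  1.773e+02]
 [ 3.000e+02  1.660e+02  6.900e+00 -5.700e+00  1.752e+02]
 [ 3.010e+02  1.660e+02  5.100e+00 -1.000e+01  1.772e+02]
 [ 3.020e+02  1.660e+02  1.800e+00 -9.500e+00  1.765e+02]
 [ 3.030e+02  1.660e+02 -3.600e+00 -2.700e+00  1.723e+02]
 [ 3.000e+02  1.670e+02  7.300e+00 -7.300e+00  1.727e+02]
 [ 3.010e+02  1.670e+02  3.900e+00 -6.600e+00  1.719e+02]
 [ 3.020e+02  1.670e+02  1.200e+00 -8.100e+00  1.723e+02]
 [ 3.030e+02  1.670e+02 -2.100e+00 -7.700e+00  1.717e+02]]
2
[[303.  163.   -4.   -0.5 181.4]
 [303.  164.   -1.9  -7.2 181.7]]
```

```bash
python3 -c "
from h import *
hold(4); print(sign_off())"
```

```text
t 20.93 tcp [ 653.3 -106.9  271.7] yaw -39.65 down [-0.01   0.006 -1.   ] F [-0.2 -0.8 -0.1] T [ 0.03 -0.01  0.01] op 0.5 q [-0.16  0.59  0.64  1.63  0.    2.1 ]
tilt 0.0109
the job is handed in; nothing more can be done
None
```

The bracket is hung in the top slots and pressed fully home, and I handed the job in at 20.9 s. I did not see the catch itself close.

**What I did:** I gripped the dark bracket by its arm and levelled the tool after a carry that had tilted it. I lined the bracket up with the uprights, which the camera put about 4.5 mm off the rack's middle line. Both claws went in without resistance, and the plate touched the uprights at about 5 N. I lowered it by the arm until the tongues were behind the sheet. Then I let go, closed the fingers and pressed on the lip.

**Last checks:**
- **Seating:** The lip stopped hard at about 193.4 mm by the tool. The camera put it at 194.2 mm; home is 194.
- **Catch:** The pressing force rose to about 5 N, dropped to about 1 N near 194 mm, then met the stop at up to 19 N. That fits the catch snapping over the bar, but 5 N is below the quoted 6 to 15 N. The lip and plate hide the nose from the side camera, and I did no tug test.
- **Clearance:** The gripper was well clear and touching nothing at hand-in. The last views show the tin, bottle and tape apparently where they were; I did not re-measure them.

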